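# Clamp the cuvette rack on the shaker with its wing nut

### The arm

A 6-joint arm with a two-finger parallel gripper is mounted at the origin on a cart in front of the work surface, level with it; the furniture and walls round the work are solid. World frame = base frame: x ahead of the robot, y to its left, z up, the work surface at z = 0. Lengths are in m, angles in rad, forces in N, time in s.
With the tool pointing down it reaches from about 0.325 to 0.775 m from the base axis. Payload 5.5 kg.
Tool frame: the origin (TCP) lies at the very end of the fingers, on their centre line; the grasp point (between the pads) lies 19 mm behind it; z points along the fingers, y is the line along which they close (so a half turn about z gives the same grasp; the last joint's range is limited). The gripper opens to 85 mm and grips with 20 to 120 N. Pads are 22 mm wide; open, the fingers measure 114 mm over their backs; the gripper's body (76 mm by 85 mm) begins 54 mm behind the grasp point. The pads swing forward as they close: fully open they stand 13 mm farther back than shut.
Start: joints at [1.211, 0.091, 1.231, -0, 1.82, -0.057], TCP at [0.179, 0.573, 0.231] pointing down, gripper open.
Joint ranges: [-2.87, 2.87], [-0.86, 2.18], [0.17, 2.46], [-1.51, 4.65], [0.06, 2.69], [-2.65, 2.65]. Speed limits (rad/s): [2.57, 2.57, 3.01, 3.14, 3.14, 3.14].

### API

Orientations are given as a 3x3 rotation matrix whose columns are the frame's x, y, z axes.
In Python, from rig import readout, cams, ctrl gives the robot as it stands. The module is installed in compiled form; this text tells all that it offers.
- The arm moves only by the tool drive_tool, never from a script. Its argument "deltas" is a list of rows, each an object of numbers: "x", "y", "z": the shift along the tool's x, y, z in m; "rx", "ry", "rz": the turn, a rotation vector about the tool's x, y, z in rad. In form: [{"x": .., "y": .., "z": .., "rx": .., "ry": .., "rz": ..}, ...]. A call has 1 to 12 rows; each row shifts and turns the commanded pose from where the row before left it, along the tool's axes as they then stand; what a row does not reach is not made up. A row lasts 1/10 s, in which the tool goes at most 50 mm and 8.59 degrees, less where a joint would pass 70% of its speed; a pose out of reach is approached as far as the arm can. A call with a gripper value outside its range is refused whole. "grip" is the gripper's target within -1 to 1 (shut at 1, half-way at 0, fully open at -1), set as the call begins (left out, the last holds). The fingers move at their own pace and stop on an object; "squeeze" is the grip in N (left out, the last holds). Time passes only in rows, so rows that do not move let the fingers close. It gives the time, the measured TCP pose, the force, the opening and the grip force at its end, in the units of the state.
- readout.sense(): the state, without advancing time (a new reading comes with each control period).
- cams.grab_frame(name): name is "side" or "top" or "wrist"; returns (picture, depth): 420x560x3 uint8, blue, green, red; 420x560 float32, m along the optical axis (not along the pixel's ray), 0 where there is no reading.
- cams.calibration(name): a dict with "camera_matrix" (3x3 intrinsics, pixels), "k1" (the pictures are not rectified: a ray, as slopes to the right and down, at radius r is drawn at 1 + k1 r^2 times it, then the intrinsics apply), "eye" and "attitude" of the camera in the world; the wrist camera has in their place "T_tool_cam" (4x4, takes a point from camera to tool coordinates, whose origin is the TCP and whose axes are the flange's). Camera axes: x right, y up, looking along -z (the intrinsics and any distortion apply to the point x, -y, -z); pixel columns grow to the right and rows downward; lengths in m; the calibration is good to about 2 mm. A picture is of the moment at which its call begins: read the wrist's pose just before it. calibration takes no time and is no camera call.
- ctrl.hand_in(): hands the job in; it is judged then, once.
The state is a dict: "clock": time; "q": joint angles; "dq": joint speeds; "joint_efforts": joint torques, N m; "ee_pos": TCP position; "eef_rot": TCP orientation; "ft_force": force on the tool from outside, world axes, zero at the start; "torque": the same for the moment, N m; "finger_gap": finger opening in m; "finger_force": force on a finger pad.
Only numpy, scipy, OpenCV 4.12 (cv2) and the standard library are available. Lean on these libraries where they do the work, as an engineer would, in place of code of your own. Each camera call takes 0.05 s, during which the arm holds its last target. There are 200 camera calls.

### The job

The cuvette rack has to be held down before it is shaken: with a fingertip push the swung-out clamp strap round over the rack until it meets its stop, then turn the loose wing nut clockwise, seen from above, with repeated fingertip strokes against its wings until it is fully down. Only push: do not pinch the strap or the nut between the fingers. Leave the rack in its nest and everything that stands around where it is.

Things in the scene. Friction and masses are not known exactly. Their poses are not given: they have to be found in the camera images.
- shaker: Platform shaker, fixed: white housing, aluminium platform with its top 55 mm above the worktop. Origin on the worktop; the platform spans x -85..85, y -150..130 mm. +x is the back, where an upright fence (face at x = 79 mm, top 125 mm above the worktop) runs full width; -x is the front with the knob. A stop post for the strap (radius 4, top 93 mm above the worktop) stands at x = 57.5, y = -86 mm.
- stud (a point): Foot of the vertical threaded stud (9 mm thick, 60 mm tall), on the platform's top at x = 43, y = -105 mm in the shaker's frame: the axis of both the strap and the wing nut. Same axes as the shaker. The fence's face is 36 mm behind it, so a finger cannot pass behind the nut.
- strap (a joint): Swing of the clamp strap about the stud, rad: 0 = at its stop, pointing along the shaker's +y over the rack; positive = swung out counterclockwise seen from above, towards the front (-x), limit 1.6. Friction holds it where it is left (under 1 N at the tab).
- strap_tab (a point): Middle of the upright tab on the clamp strap, 78 mm from the stud's axis, 12 mm above the strap's top. Strap: flat steel bar, its end 98 mm from the axis, 20 mm wide, 8 mm thick, rubber foot (radius 9, depth 6 mm) under its end. Tab: 8 mm thick across the strap, 22 mm long along it, 21 mm tall. The point's +y points outwards along the strap; its -x side is the one to push.
- strap_push_side: The half of strap and tab towards the shaker's front when the strap is at its stop: the side a finger pushes to close it. Origin on the stud's axis at the level of the strap's top, +y along the strap.
- strap_far_side: The other half of strap and tab, the side towards the fence when the strap is at its stop. Origin as the push side. The strap counts as pinched when the fingers press on both sides at once.
- wing_nut (a joint): Turn of the wing nut, rad: 0 = fully down (hard stop, strap foot on the rack), positive = counterclockwise from above, unscrewed (limit 11; starts at 6 to 10). It sinks 4 mm a turn and takes the strap down. At 0 one wing points 2.0 rad counterclockwise from the shaker's +x axis, the other opposite. About 1.2 N at the wings turns it; it stays where it is left.
- nut_seat (a point): Point on the stud's axis at the nut's underside, which is also the strap's top; it rises and sinks with the nut (91.3 mm above the worktop when fully down). Same axes as the shaker.
- wing_tip (a point): Outer end of one wing of the brass wing nut, 30 mm from the stud's axis and 14 mm above the nut's underside; its +x axis points outwards along that wing. Nut: hub 19 mm in diameter, 14 mm tall; two flat upright wings, 7 mm thick, 60 mm from tip to tip, from 5 to 22 mm above the nut's underside.
- wing_push_faces: The trailing halves of the two wings: the faces to push to turn the nut clockwise (down). Origin on the stud's axis at the nut's underside, x along the wings.
- wing_lead_faces: The leading halves of the two wings: the faces that go ahead when the nut turns clockwise. The nut counts as pinched when the fingers press on push faces and lead faces at once. Origin as the push faces.
- rack: Grey cuvette rack, 184 x 124 x 22 mm, loose in a low nest on the platform (long side along the shaker's y, from y = -75 to 109 mm), its top 77 mm above the worktop. Four cuvettes stand in its half away from the stud, tops 108 mm above the worktop, at least 150 mm from the stud. Origin at the centre of its underside.
- dropper_a: White dropper bottle, 33 mm in diameter, 94 mm tall, loose bystander on the worktop to the right of the shaker; origin at the centre of its foot
- dropper_b: White dropper bottle, 33 mm in diameter, 94 mm tall, loose bystander to the left of the shaker; origin at the centre of its foot
- cup_a: Clear sample cup, 51 mm in diameter, 64 mm tall, loose bystander to the right of the shaker; origin at the centre of its foot
- cup_b: Clear sample cup, 51 mm in diameter, 64 mm tall, loose bystander to the left of the shaker; origin at the centre of its foot
- timer: White digital timer, 32 x 68 x 62 mm, loose bystander at the left; origin at the centre of its foot
- carton: Flat card carton, 88 x 120 x 39 mm, loose bystander at the right; origin at the centre of its underside
- marker: Marker pen lying flat, 18 x 134 x 19 mm, loose bystander at the left; origin at the centre of its underside

How it is judged:
On the way, in this order (a step that is already met when the one before it is completed fails the run):
1. the strap is swung over the rack to its stop while the nut is still loose (value of joint strap below 0.08 rad and value of joint wing_nut above 4 rad), for 0.1 s.
2. the wing nut is turned fully down on the strap (value of joint wing_nut below 0.25 rad and value of joint strap below 0.12 rad), for 0.2 s.
At the end, for the whole second after the job is handed in: The strap lies over the rack within 0.12 rad (7 degrees) of its stop, the wing nut is within 0.25 rad (15 degrees) of fully down and still, and the rack is within 8 mm of where it was (all of step 2 and distance of rack from where it was at the start of the episode below 0.008 m and velocity of joint wing_nut between -0.1 and 0.1 rad/s); the robot touches nothing.
It fails at once if the wing nut is pinched: the fingers press on opposite faces of its wings at once (over 5 N on each) (contact force between the fingers and wing_push_faces above 5 N and contact force between the fingers and wing_lead_faces above 5 N).
It fails at once if the strap is pinched: the fingers press on both of its sides at once (over 5 N on each) (contact force between the fingers and strap_push_side above 5 N and contact force between the fingers and strap_far_side above 5 N).
It fails at once if the rack is lifted or shoved out of its nest (moved over 10 mm) (distance of rack from where it was at the start of the episode above 0.01 m).
It fails at once if a bottle, cup, timer, carton or pen that stands around is moved by more than 15 mm (distance of any of dropper_a, dropper_b, cup_a, cup_b, timer, carton, marker from where it was at the start of the episode above 0.015 m).
It also fails if it takes over 64 s, if anything falls off the work surface, if the arm or the gripper's body presses on something with over 40 N, if the wrist force passes 120 N, or if a joint passes its speed limit or range.

## Working session

There is one attempt and no reset: what is moved stays moved. The work goes in short steps, Python scripts to look and compute and a tool call to move; the robot and the scene stay as the last step left them, time stands still between calls to the robot, and variables do not carry over. Pictures are saved under pics/ and viewed, at most 10 in all, crops included, and the job is handed in when it is done.

Besides the shell and the picture viewer there is one more tool, called after "Call:" by a JSON object that holds its "name" and its "arguments", one argument or row to a line. drive_tool: Moves the arm, as the interface text tells. Its arguments: {"type":"object","properties":{"deltas":{"type":"array"},"grip":{"type":"number"},"squeeze":{"type":"number"}},"required":["deltas"]}

```bash
mkdir -p pics
cat > h.py <<'E'
import numpy as np, cv2
from rig import readout, cams, ctrl
def pts(name, d=None):
    """world xyz per pixel from depth"""
    c=cams.calibration(name); s=readout.sense()
    img,dep=cams.grab_frame(name)
    K=np.array(c["camera_matrix"],float); k1=c["k1"]
    h,w=dep.shape
    u,v=np.meshgrid(np.arange(w),np.arange(h))
    p=cv2.undistortPoints(np.stack([u,v],-1).reshape(-1,1,2).astype(np.float64),K,np.array([k1,0,0,0,0.])).reshape(h,w,2)
    cam=np.stack([p[...,0]*dep,-p[...,1]*dep,-dep],-1)
    if name=="wrist":
        T=np.array(c["T_tool_cam"]); R=np.array(s["eef_rot"])
        X=(cam@T[:3,:3].T+T[:3,3])@R.T+np.array(s["ee_pos"])
    else:
        X=cam@np.array(c["attitude"]).reshape(3,3).T+np.array(c["eye"])
    X[dep==0]=np.nan
    return img,X
E
python3 - <<'E'
from h import *
s=readout.sense(); print(s)
for n in("top","side"):
    c=cams.calibration(n); print(n,c["eye"],c["k1"])
    img,X=pts(n); cv2.imwrite(f"pics/{n}0.png",img); np.savez(f"{n}0.npz",img=img,X=X)
E
```

```text
{'clock': 0.0, 'q': array([ 1.21127319e+00,  9.18620565e-02,  1.23191657e+00,  2.37751684e-06,
        1.81977243e+00, -5.66949584e-02]), 'dq': array([-0.00155561,  0.00065556,  0.00040763,  0.00155855,  0.00082864,
       -0.00142323]), 'joint_efforts': array([ 2.55920605e-05, -4.58740747e+01, -4.18020773e+01, -1.47656979e-04,
        1.19071902e-02, -1.18407743e-05]), 'ee_pos': array([0.17883109, 0.57243402, 0.23013161]), 'eef_rot': array([[-9.54497021e-01,  2.98219650e-01, -6.91178607e-04],
       [ 2.98220429e-01,  9.54495269e-01, -1.83238366e-03],
       [ 1.13273896e-04, -1.95512832e-03, -9.99998082e-01]]), 'ft_force': array([-0.34423664, -0.18909416,  0.20575534]), 'torque': array([ 0.04226345, -0.03830219, -0.03609271]), 'finger_force': 0.0, 'finger_gap': 0.08551191662297833}
top [ 0.36376918 -0.03032415  1.49417764] 0.02277391859009953
side [-0.03732435  1.28077185  0.84279867] 0.048825613921747904
```

View pics/top0.png

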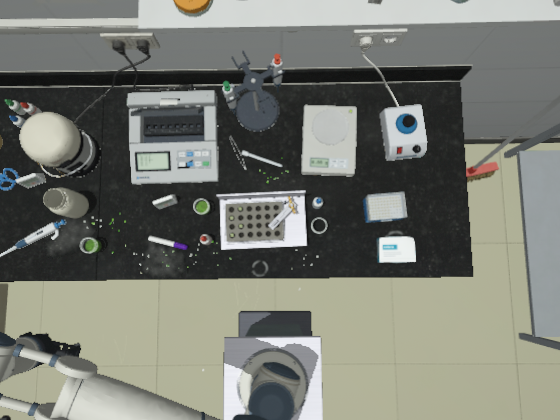

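View pics/side0.png

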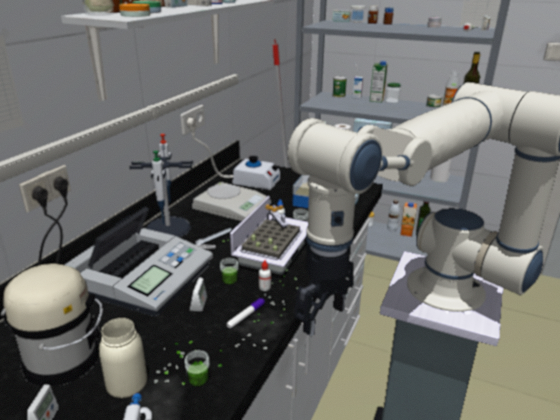

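The top view shows the shaker at about (220–306, 192–248), with the brass nut near (293, 206) and the strap running from it to about (273, 228), swung out roughly 45°. A bottle (317, 203) and a cup (319, 226) stand to its right.

Run:
```python
from h import *
d=np.load("top0.npz"); img=d["img"]; X=d["X"]
reg=np.zeros(X.shape[:2],bool); reg[180:262,205:340]=1
Z=X[...,2]
f=reg&(Z>.115)&(Z<.135); 
def show(n,m): 
    p=X[m]; print(n,len(p),p.min(0).round(4) if len(p) else '',p.max(0).round(4) if len(p) else '',np.median(p,0).round(4) if len(p) else '')
f2=f.copy(); f2[198:]=0; show("fence",f2)
p=X[f2]; print(np.polyfit(p[:,1],p[:,0],1))
pl=reg&(abs(Z-.055)<.006); show("plat",pl)
c=X[pl][:,:2].astype(np.float32); print(cv2.minAreaRect(c))
hsv=cv2.cvtColor(img,cv2.COLOR_BGR2HSV)
b=reg&(hsv[...,0]>12)&(hsv[...,0]<32)&(hsv[...,1]>90)&(hsv[...,2]>90)&(Z>.08); show("brass",b)
for q in np.argwhere(b): print(q[::-1],X[tuple(q)].round(3))
crop=cv2.resize(img[185:260,210:340],None,fx=6,fy=6,interpolation=cv2.INTER_CUBIC)
cv2.imwrite("pics/crop.png",crop)
```

```text
fence 211 [ 0.5965 -0.108   0.1151] [0.6151 0.1696 0.1312] [0.6074 0.0307 0.124 ]
[-0.03451039  0.60871848]
plat 2009 [ 0.4379 -0.1782  0.049 ] [0.6689 0.2156 0.061 ] [ 0.5116 -0.0289  0.0552]
((0.5257169008255005, 0.028549551963806152), (0.414705365896225, 0.218035027384758), 80.05244445800781)
brass 22 [ 0.5483 -0.0754  0.096 ] [ 0.5965 -0.0603  0.1251] [ 0.5695 -0.0668  0.1125]
[289 197] [ 0.596 -0.06   0.12 ]
[289 198] [ 0.594 -0.06   0.118]
[289 199] [ 0.591 -0.06   0.117]
[290 199] [ 0.591 -0.064  0.117]
[289 200] [ 0.588 -0.061  0.112]
[290 200] [ 0.588 -0.064  0.113]
[290 201] [ 0.585 -0.064  0.113]
[290 202] [ 0.582 -0.064  0.108]
[291 202] [ 0.584 -0.067  0.096]
[289 205] [ 0.573 -0.06   0.107]
[289 206] [ 0.569 -0.06   0.112]
[293 206] [ 0.57  -0.073  0.104]
[291 207] [ 0.566 -0.066  0.113]
[292 207] [ 0.566 -0.07   0.109]
[293 207] [ 0.568 -0.073  0.098]
[292 208] [ 0.562 -0.07   0.114]
[293 208] [ 0.563 -0.073  0.11 ]
[293 209] [ 0.56  -0.073  0.11 ]
[292 210] [ 0.555 -0.069  0.12 ]
[293 210] [ 0.554 -0.072  0.125]
[293 211] [ 0.552 -0.073  0.115]
[294 212] [ 0.548 -0.075  0.122]
```

View pics/crop.png

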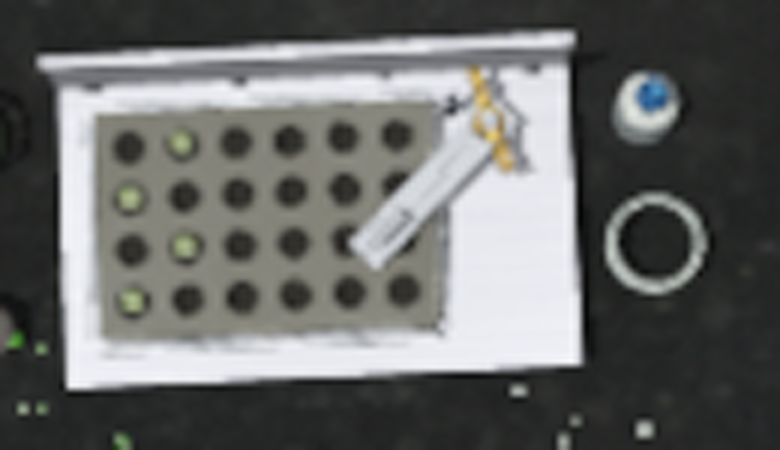

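Stud at about (0.572, −0.067), shaker yaw about +0.035, strap about 0.79 rad out. The wing pointing forward is at about 195° in the shaker frame, which makes the nut about 7.7 rad. I'll go above it and look.

```bash
cat >> h.py <<'E'
STUD=np.array([0.572,-0.067]); PSI=0.035
def sh2w(p,z):
    c,s=np.cos(PSI),np.sin(PSI); return np.array([STUD[0]+c*p[0]-s*p[1],STUD[1]+s*p[0]+c*p[1],z])
def w2sh(X):
    c,s=np.cos(PSI),np.sin(PSI); d=X[...,:2]-STUD
    return np.stack([c*d[...,0]+s*d[...,1],-s*d[...,0]+c*d[...,1],X[...,2]],-1)
def delta(pw):
    s=readout.sense(); return np.array(s["eef_rot"]).T@(np.array(pw)-s["ee_pos"])
E
python3 - <<'E'
from h import *
from scipy.spatial.transform import Rotation as Ro
s=readout.sense(); R=np.array(s["eef_rot"])
yd=np.array([-np.sin(PSI),np.cos(PSI),0]);zd=np.array([0,0,-1.]);Rd=np.stack([np.cross(yd,zd),yd,zd],1)
print("rot",Ro.from_matrix(R.T@Rd).as_rotvec())
t=np.array([.47,-.03,.22]); print(Rd.T@(t-s["ee_pos"]), R.T@(t-s["ee_pos"]))
print(np.round(cams.calibration("wrist")["T_tool_cam"],3))
E
```

```text
rot [-0.00172308 -0.00036055 -0.33780586]
[-0.26990131 -0.61227812  0.01026094] [-0.45756818 -0.48820586  0.01108577]
[[-0.001  0.963  0.268  0.069]
 [ 1.     0.001  0.001  0.001]
 [ 0.001  0.268 -0.963 -0.142]
 [ 0.     0.     0.     1.   ]]
```

Call:
{"name": "drive_tool", "arguments": {
  "deltas": [
    {"rz":-0.1126},
    {"rz":-0.1126},
    {"rz":-0.1126},
    {"x":-0.02,"y":-0.045},
    {"x":-0.02,"y":-0.045},
    {"x":-0.02,"y":-0.045},
    {"x":-0.02,"y":-0.045},
    {"x":-0.02,"y":-0.045},
    {"x":-0.02,"y":-0.045},
    {"x":-0.02,"y":-0.045},
    {"x":-0.02,"y":-0.045}
  ],
  "grip": 1,
  "squeeze": 20
}}

```text
invalid input
```

Call:
{"name": "drive_tool", "arguments": {
  "deltas": [
    {"x":-0.02,"y":-0.045},
    {"x":-0.02,"y":-0.045},
    {"x":-0.02,"y":-0.045},
    {"x":-0.02,"y":-0.045},
    {"x":-0.015,"y":-0.04},
    {"x":-0.015,"y":-0.03},
    {},
    {}
  ]
}}

```text
invalid input
```

Run:
```python
from h import *
s=readout.sense(); print(s["clock"],s["ee_pos"],np.round(s["eef_rot"],3),s["finger_gap"],s["q"])
img,X=pts("wrist"); cv2.imwrite("pics/w1.png",img); np.savez("w1.npz",img=img,X=X)
```

```text
0.1 [0.17883863 0.57245852 0.23026094] [[-0.955  0.298 -0.001]
 [ 0.298  0.955 -0.002]
 [ 0.    -0.002 -1.   ]] 0.08581905806777272 [ 1.21129637e+00  9.17690169e-02  1.23178620e+00 -3.49359213e-05
  1.81978915e+00 -5.67025858e-02]
```

View pics/w1.png

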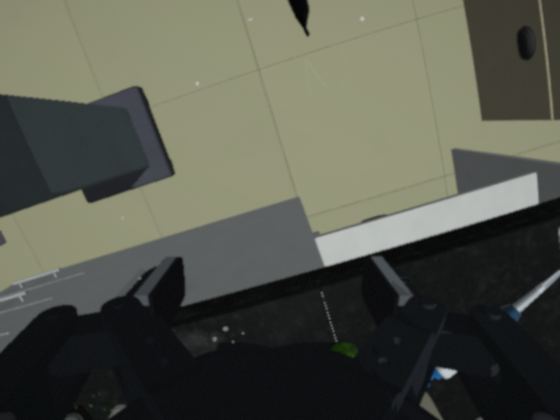

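The view shows only the floor and the fingers, because the moves were refused. I'll try again with every key in each row.

Call:
{"name": "drive_tool", "arguments": {
  "deltas": [
    {"x":0,"y":0,"z":0,"rx":0,"ry":0,"rz":-0.1126},
    {"x":0,"y":0,"z":0,"rx":0,"ry":0,"rz":-0.1126},
    {"x":0,"y":0,"z":0,"rx":0,"ry":0,"rz":-0.1126},
    {"x":-0.02,"y":-0.045,"z":0,"rx":0,"ry":0,"rz":0},
    {"x":-0.02,"y":-0.045,"z":0,"rx":0,"ry":0,"rz":0},
    {"x":-0.02,"y":-0.045,"z":0,"rx":0,"ry":0,"rz":0},
    {"x":-0.02,"y":-0.045,"z":0,"rx":0,"ry":0,"rz":0},
    {"x":-0.02,"y":-0.045,"z":0,"rx":0,"ry":0,"rz":0},
    {"x":-0.02,"y":-0.045,"z":0,"rx":0,"ry":0,"rz":0},
    {"x":-0.02,"y":-0.045,"z":0,"rx":0,"ry":0,"rz":0},
    {"x":-0.02,"y":-0.045,"z":0,"rx":0,"ry":0,"rz":0}
  ],
  "grip": 1,
  "squeeze": 20
}}

```text
clock: 1.25
ee_pos: [0.3517, 0.2167, 0.2312]
eef_rot: [[-0.999, -0.035, 0.0], [-0.035, 0.999, 0.0], [-0.0, 0.0, -1.0]]
ft_force: [0.6, -0.9, 0.9]
finger_gap: 0.0001
finger_force: 0.0
```

Call:
{"name": "drive_tool", "arguments": {
  "deltas": [
    {"x":-0.018,"y":-0.042,"z":0,"rx":0,"ry":0,"rz":0},
    {"x":-0.018,"y":-0.042,"z":0,"rx":0,"ry":0,"rz":0},
    {"x":-0.018,"y":-0.042,"z":0,"rx":0,"ry":0,"rz":0},
    {"x":-0.018,"y":-0.042,"z":0,"rx":0,"ry":0,"rz":0},
    {"x":-0.018,"y":-0.042,"z":0,"rx":0,"ry":0,"rz":0},
    {"x":-0.018,"y":-0.04,"z":0,"rx":0,"ry":0,"rz":0},
    {"x":0,"y":0,"z":0,"rx":0,"ry":0,"rz":0},
    {"x":0,"y":0,"z":0,"rx":0,"ry":0,"rz":0}
  ]
}}

```text
clock: 2.05
ee_pos: [0.468, -0.0283, 0.2306]
eef_rot: [[-0.999, -0.033, -0.002], [-0.033, 0.999, 0.001], [0.002, 0.001, -1.0]]
ft_force: [-0.8, 0.8, 0.1]
finger_gap: -0.0002
finger_force: 0.0
```

Run:
```python
from h import *
s=readout.sense(); print(s["clock"],s["ee_pos"],s["finger_gap"],s["q"])
img,X=pts("wrist"); cv2.imwrite("pics/w2.png",img); np.savez("w2.npz",img=img,X=X)
```

```text
2.05 [ 0.46801361 -0.02830195  0.23061691] -0.0001659470211394969 [-1.33251872e-01 -2.60752578e-01  1.56415163e+00  3.90466087e-04
  1.83986968e+00 -1.73658181e+00]
```

View pics/w2.png

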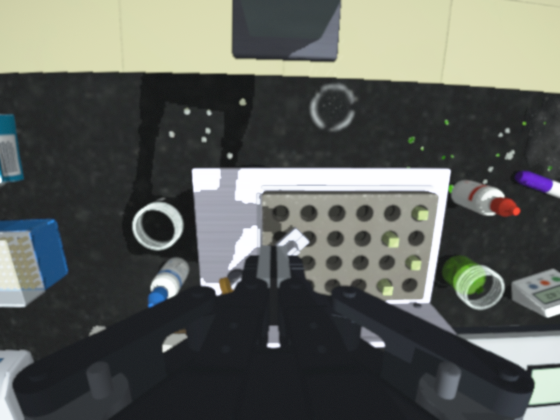

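The wrist view (up is toward the robot, left is −y) shows the platform corner at (193, 168), the strap end at (290, 240) and the front brass wing at (225, 285). The fingers hide the rest of the nut. I'll measure these points.

Run:
```python
from h import *
d=np.load("w2.npz"); img=d["img"]; X=d["X"]; Z=X[...,2]
S=w2sh(X)
u,v=np.meshgrid(np.arange(560),np.arange(420))
reg=(u>185)&(u<455)&(v>160)&(v<250)
m=reg&(abs(Z-.055)<.004)&(img.min(-1)>120)
p=X[m]; print("plat",len(p),p.min(0),p.max(0))
# edges
front=np.array([np.nanmin(X[:,:,0][m&(u==c)]) for c in range(210,440,10)]); fy=[np.nanmedian(X[:,:,1][m&(u==c)]) for c in range(210,440,10)]
print("front edge", np.polyfit(fy,front,1), "expect", sh2w((-128,0),0) if 0 else sh2w((-.128,0),0))
right=[np.nanmin(X[r,190:260,1][m[r,190:260]]) for r in range(180,245,5)]; print("right edge sh y",np.round(right,4), "expect sh -0.045 ->",sh2w((-.1,-.045),0))
rk=reg&(abs(Z-.077)<.005)&(img.max(-1)<160); q=S[rk]; print("rack sh",np.percentile(q,[1,99],axis=0).round(4),"expect y from .030..,")
st=(u>255)&(u<320)&(v>215)&(v<262)&(Z>.088)&(Z<.13)&(img.min(-1)>130); q=S[st]; print("strap",len(q),np.percentile(q,[2,50,98],axis=0).round(4))
for i in np.argwhere(st)[::12]: print(i[::-1],S[tuple(i)].round(4))
hsv=cv2.cvtColor(img,cv2.COLOR_BGR2HSV)
b=(u>200)&(u<250)&(v>260)&(v<310)&(hsv[...,0]>10)&(hsv[...,0]<32)&(hsv[...,1]>90)&(Z>.08); print("brass",b.sum())
for i in np.argwhere(b)[::12]: print(i[::-1],S[tuple(i)].round(4))
```

```text
plat 9122 [ 0.43627083 -0.11503955  0.05101713] [0.53782018 0.16746694 0.05898056]
front edge [-0.03451364  0.44167403] expect [ 0.44407839 -0.07147909  0.        ]
right edge sh y [-0.114  -0.1144 -0.1132 -0.1134 -0.1126 -0.1131 -0.1116 -0.1119 -0.1124
 -0.1113 -0.1118 -0.1115 -0.1106] expect sh -0.045 -> [ 0.47363592 -0.11547173  0.        ]
rack sh [[-0.1052  0.0328  0.0724]
 [-0.0446  0.2104  0.0781]] expect y from .030..,
strap 416 [[-0.0737  0.0494  0.091 ]
 [-0.0626  0.0647  0.0954]
 [-0.0558  0.0761  0.1166]]
[295 227] [-0.0749  0.065   0.0906]
[292 230] [-0.0721  0.062   0.0918]
[295 231] [-0.0728  0.0647  0.0966]
[296 232] [-0.0711  0.0658  0.0949]
[296 233] [-0.0705  0.0657  0.0959]
[295 234] [-0.0692  0.0648  0.0954]
[291 235] [-0.068   0.0609  0.0948]
[303 235] [-0.067   0.073   0.0922]
[297 236] [-0.0673  0.0668  0.0959]
[288 237] [-0.0657  0.058   0.0944]
[300 237] [-0.0655  0.0699  0.0939]
[289 238] [-0.065   0.059   0.0951]
[302 238] [-0.0653  0.0717  0.0962]
[289 239] [-0.0644  0.0589  0.0963]
[301 239] [-0.0643  0.0707  0.0963]
[286 240] [-0.0626  0.0561  0.0943]
[
[... 469 characters left out ...]
01 248] [-0.0542  0.0711  0.0949]
[289 250] [-0.0597  0.0581  0.1127]
[289 251] [-0.06    0.058   0.1157]
[289 252] [-0.0588  0.058   0.1153]
[289 253] [-0.0578  0.058   0.1152]
[290 254] [-0.057   0.0589  0.1158]
brass 145
[224 278] [-0.0293 -0.0046  0.11  ]
[221 280] [-0.0278 -0.0074  0.1114]
[224 281] [-0.028  -0.0041  0.1137]
[227 282] [-0.0241 -0.0022  0.1085]
[229 283] [-0.0209 -0.0009  0.1048]
[221 285] [-0.0248 -0.0069  0.1156]
[224 286] [-0.0236 -0.0041  0.1155]
[227 287] [-0.0221 -0.0014  0.1146]
[230 288] [-1.620e-02  1.000e-04  1.064e-01]
[224 290] [-0.0209 -0.0038  0.1182]
[225 291] [-0.0183 -0.0033  0.1157]
[227 292] [-0.0176 -0.0014  0.1163]
[224 294] [-0.1101  0.0249  0.2726]
```

```bash
sed -i 's/^STUD=.*PSI/STUD=np.array([0.572,-0.065]); PSI/' h.py
cat >> h.py <<'E'
def cur(): 
    s=readout.sense(); return w2sh(np.array(s["ee_pos"]))
def rows(P):
    """tool-axes steps (mm) through shaker-frame points"""
    P=np.vstack([cur(),P]); d=np.diff(P,axis=0)*1000; d=d*[-1,1,-1]; print(np.round(d,1))
E
python3 - <<'E'
from h import *
print(cur())
P=[]
for f,m in [(.775,.008)]+[(x,0.001) for x in np.linspace(.775,0.0,9)]:
    d=np.array([-np.sin(f),np.cos(f)]);n=np.array([-np.cos(f),-np.sin(f)]);h=.011*np.cos(f)+.0145*np.sin(f)
    P.append([*(.078*d+(.004+h+m)*n),.102])
print(np.round(P,4)); rows(P)
E
```

```text
[-0.10273466  0.04119794  0.23094346]
[[-0.076   0.0347  0.102 ]
 [-0.071   0.0396  0.102 ]
 [-0.0666  0.0465  0.102 ]
 [-0.0613  0.053   0.102 ]
 [-0.0553  0.059   0.102 ]
 [-0.0486  0.0644  0.102 ]
 [-0.0412  0.0691  0.102 ]
 [-0.0333  0.073   0.102 ]
 [-0.0248  0.076   0.102 ]
 [-0.016   0.078   0.102 ]]
[[-26.7  -6.5 128.9]
 [ -5.    4.9  -0. ]
 [ -4.4   6.9  -0. ]
 [ -5.2   6.5  -0. ]
 [ -6.    6.   -0. ]
 [ -6.7   5.4  -0. ]
 [ -7.4   4.7  -0. ]
 [ -8.    3.9  -0. ]
 [ -8.4   3.   -0. ]
 [ -8.8   2.   -0. ]]
```

Call:
{"name": "drive_tool", "arguments": {
  "deltas": [
    {"x":-0.0227,"y":-0.0085,"z":0.03,"rx":0,"ry":0,"rz":0},
    {"x":0,"y":0,"z":0.035,"rx":0,"ry":0,"rz":0},
    {"x":0,"y":0,"z":0.035,"rx":0,"ry":0,"rz":0},
    {"x":0,"y":0,"z":0.029,"rx":0,"ry":0,"rz":0},
    {"x":0,"y":0,"z":0,"rx":0,"ry":0,"rz":0},
    {"x":0,"y":0,"z":0,"rx":0,"ry":0,"rz":0}
  ]
}}

```text
clock: 2.7
ee_pos: [0.4909, -0.0341, 0.103]
eef_rot: [[-0.999, -0.037, 0.0], [-0.037, 0.999, 0.0], [-0.0, 0.0, -1.0]]
ft_force: [0.6, -0.1, 0.5]
finger_gap: -0.0
finger_force: 0.0
```

Call:
{"name": "drive_tool", "arguments": {
  "deltas": [
    {"x":-0.009,"y":0.006,"z":0.001,"rx":0,"ry":0,"rz":0},
    {"x":-0.0044,"y":0.0069,"z":0,"rx":0,"ry":0,"rz":0},
    {"x":-0.0052,"y":0.0065,"z":0,"rx":0,"ry":0,"rz":0},
    {"x":-0.006,"y":0.006,"z":0,"rx":0,"ry":0,"rz":0},
    {"x":-0.0067,"y":0.0054,"z":0,"rx":0,"ry":0,"rz":0},
    {"x":-0.0074,"y":0.0047,"z":0,"rx":0,"ry":0,"rz":0},
    {"x":-0.008,"y":0.0039,"z":0,"rx":0,"ry":0,"rz":0},
    {"x":-0.0084,"y":0.003,"z":0,"rx":0,"ry":0,"rz":0},
    {"x":-0.0065,"y":0.001,"z":0,"rx":0,"ry":0,"rz":0},
    {"x":0,"y":0,"z":0,"rx":0,"ry":0,"rz":0}
  ]
}}

```text
clock: 3.7
ee_pos: [0.5519, 0.0106, 0.101]
eef_rot: [[-0.999, -0.035, -0.0], [-0.035, 0.999, 0.0], [0.0, 0.0, -1.0]]
ft_force: [-0.5, 0.4, -0.1]
finger_gap: 0.0001
finger_force: 0.0
```

Call:
{"name": "drive_tool", "arguments": {
  "deltas": [
    {"x":-0.0015,"y":0,"z":0,"rx":0,"ry":0,"rz":0},
    {"x":-0.001,"y":0,"z":0,"rx":0,"ry":0,"rz":0},
    {"x":-0.001,"y":0,"z":0,"rx":0,"ry":0,"rz":0},
    {"x":0,"y":0,"z":0,"rx":0,"ry":0,"rz":0}
  ]
}}

```text
clock: 4.1
ee_pos: [0.5546, 0.0104, 0.1013]
eef_rot: [[-0.999, -0.035, -0.0], [-0.035, 0.999, 0.0], [0.0, 0.0, -1.0]]
ft_force: [-0.8, 0.2, -1.1]
finger_gap: -0.0001
finger_force: 0.3
```

Call:
{"name": "drive_tool", "arguments": {
  "deltas": [
    {"x":-0.001,"y":0,"z":0,"rx":0,"ry":0,"rz":0},
    {"x":-0.001,"y":0,"z":0,"rx":0,"ry":0,"rz":0},
    {"x":-0.001,"y":0,"z":0,"rx":0,"ry":0,"rz":0},
    {"x":0,"y":0,"z":0,"rx":0,"ry":0,"rz":0}
  ]
}}

```text
clock: 4.5
ee_pos: [0.5565, 0.0106, 0.1009]
eef_rot: [[-0.999, -0.035, -0.003], [-0.035, 0.999, 0.0], [0.003, 0.0, -1.0]]
ft_force: [-7.8, 0.7, 1.2]
finger_gap: 0.0004
finger_force: 3.3
```

Call:
{"name": "drive_tool", "arguments": {
  "deltas": [
    {"x":-0.001,"y":0,"z":0,"rx":0,"ry":0,"rz":0},
    {"x":0,"y":0,"z":0,"rx":0,"ry":0,"rz":0},
    {"x":0.01,"y":0,"z":0,"rx":0,"ry":0,"rz":0},
    {"x":0.015,"y":0,"z":-0.02,"rx":0,"ry":0,"rz":0},
    {"x":0.02,"y":0,"z":-0.04,"rx":0,"ry":0,"rz":0},
    {"x":0.01,"y":0,"z":-0.04,"rx":0,"ry":0,"rz":0},
    {"x":0,"y":0,"z":0,"rx":0,"ry":0,"rz":0},
    {"x":0,"y":0,"z":0,"rx":0,"ry":0,"rz":0}
  ]
}}

```text
clock: 5.3
ee_pos: [0.5044, 0.0085, 0.2031]
eef_rot: [[-0.999, -0.035, 0.005], [-0.035, 0.999, -0.0], [-0.005, -0.001, -1.0]]
ft_force: [1.4, 0.2, -0.7]
finger_gap: 0.0001
finger_force: 0.0
```

Run:
```python
from h import *
print(cur())
img,X=pts("wrist"); cv2.imwrite("pics/w3.png",img); np.savez("w3.npz",img=img,X=X)
S=w2sh(X); Z=S[...,2]
hsv=cv2.cvtColor(img,cv2.COLOR_BGR2HSV)
near=(np.hypot(S[...,0],S[...,1])<.045)
b=near&(hsv[...,0]>10)&(hsv[...,0]<32)&(hsv[...,1]>80)&(Z>.095)&(Z<.13); q=S[b]
print(len(q)); t=q[q[:,2]>.108]; print(t.mean(0),t.min(0),t.max(0)); print("angle",np.degrees(np.arctan2(*np.linalg.svd(t[:,:2]-t[:,:2].mean(0))[2][0][::-1])))
st=(S[...,1]>.02)&(S[...,1]<.11)&(abs(S[...,0])<.03)&(Z>.086)&(Z<.125)
q=S[st]; print("strap",len(q),np.percentile(q,[1,50,99],axis=0).round(4))
for y in np.arange(.03,.1,.01):
    r=q[(abs(q[:,1]-y)<.003)]; print(y.round(2),np.percentile(r[:,0],[3,97]).round(4) if len(r)>5 else None)
```

```text
[-0.06502161  0.07581501  0.2030829 ]
470
[-0.0165165  -0.00386028  0.11238437] [-0.0298981  -0.01086614  0.10810381] [0.00241844 0.00612972 0.11827276]
angle 18.971193883988878
strap 655 [[-0.0106  0.0204  0.0893]
 [-0.0029  0.0334  0.0952]
 [ 0.0134  0.0483  0.0967]]
0.03 [-0.0102  0.0088]
0.04 [-0.0104  0.0079]
0.05 [-0.0104 -0.0012]
0.06 None
0.07 None
0.08 None
0.09 None
0.1 None
```

View pics/w3.png

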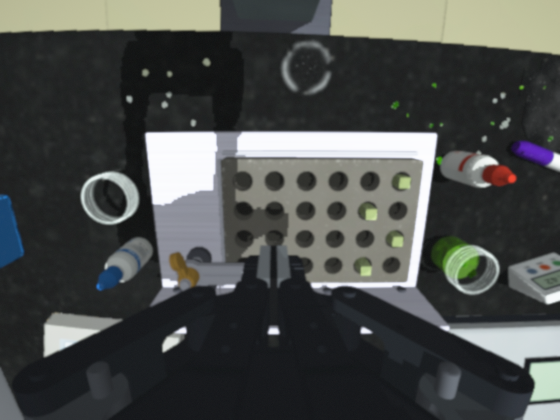

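The strap edges at y = 30–50 mm are parallel to the shaker's y axis (x from −10.3 to +8.8 mm), so the strap is at its stop. The nut is at about (185, 268) in the picture, with its wing at about 199° and the nut at about 7.75 rad. Next I'll plan the strokes.

```bash
cat >> h.py <<'E'
def fp(deg,m,z):
    a=np.radians(deg); e=np.array([np.cos(a),np.sin(a)]); n=np.array([-e[1],e[0]])
    h=.011*abs(n[0])+.0145*abs(n[1]); r=min(.026,.0115+.011*abs(e[0])+.0145*abs(e[1]))
    return [*(r*e+(.0035+h+m)*n),z]
E
python3 - <<'E'
from h import *
s=fp(199,.006,.104); print(np.round(s,4)); rows([[s[0],s[1],.203],s]+[fp(d,-.0005,.104) for d in np.linspace(199,80,12)])
print("2"); s=fp(264,.005,.102); print(np.round(s,4)); rows([s]+[fp(d,-.0005,.102) for d in np.linspace(260,80,19)])
E
```

```text
[-0.0159 -0.0338  0.104 ]
[[ -49.7 -109.7   -1.8]
 [  -0.     0.    99. ]
 [   2.1    6.1   -0. ]
 [   3.5    5.4   -0. ]
 [   2.4    5.3   -0. ]
 [   5.5    3.7   -0. ]
 [   2.8    5.    -0. ]
 [   1.2    5.8   -0. ]
 [  -0.3    6.5   -0. ]
 [  -2.1    6.6   -0. ]
 [  -3.9    6.2   -0. ]
 [  -5.6    5.2   -0. ]
 [  -7.     3.7   -0. ]
 [  -3.     2.6   -0. ]]
2
[ 0.0181 -0.028   0.102 ]
[[ -83.7 -103.9   99.2]
 [   6.5   -0.4   -0. ]
 [   3.3   -2.2   -0. ]
 [   4.2   -1.7   -0. ]
 [   4.9   -0.8   -0. ]
 [   5.5    0.3   -0. ]
 [   5.7    1.7   -0. ]
 [   5.5    3.2   -0. ]
 [   3.7    4.8   -0. ]
 [   1.4    5.7   -0. ]
 [   5.3    2.9   -0. ]
 [   3.6    4.3   -0. ]
 [   1.6    5.    -0. ]
 [   0.5    5.7   -0. ]
 [  -0.9    6.1   -0. ]
 [  -2.5    6.    -0. ]
 [  -4.     5.5   -0. ]
 [  -5.5    4.6   -0. ]
 [  -6.6    3.2   -0. ]
 [  -2.4    2.4   -0. ]]
```

Call:
{"name": "drive_tool", "arguments": {
  "deltas": [
    {"x":-0.016,"y":-0.036,"z":0,"rx":0,"ry":0,"rz":0},
    {"x":-0.017,"y":-0.037,"z":0,"rx":0,"ry":0,"rz":0},
    {"x":-0.0167,"y":-0.0367,"z":0,"rx":0,"ry":0,"rz":0},
    {"x":0,"y":0,"z":0.02,"rx":0,"ry":0,"rz":0},
    {"x":0,"y":0,"z":0.03,"rx":0,"ry":0,"rz":0},
    {"x":0,"y":0,"z":0.03,"rx":0,"ry":0,"rz":0},
    {"x":0,"y":0,"z":0.018,"rx":0,"ry":0,"rz":0},
    {"x":0,"y":0,"z":0,"rx":0,"ry":0,"rz":0},
    {"x":0,"y":0,"z":0,"rx":0,"ry":0,"rz":0}
  ]
}}

```text
clock: 6.25
ee_pos: [0.5566, -0.0991, 0.102]
eef_rot: [[-0.999, -0.035, -0.002], [-0.035, 0.999, 0.001], [0.002, 0.001, -1.0]]
ft_force: [0.9, -0.4, 0.7]
finger_gap: -0.0003
finger_force: 0.0
```

Run:
```python
from h import *
print(cur(),readout.sense()["ft_force"]); rows([fp(d,-.0005,.104) for d in np.linspace(199,80,12)])
```

```text
[-0.01654314 -0.03359142  0.10202662] [ 0.90158898 -0.36371426  0.68589887]
[[ 1.4  5.9 -2. ]
 [ 3.5  5.4 -0. ]
 [ 2.4  5.3 -0. ]
 [ 5.5  3.7 -0. ]
 [ 2.8  5.  -0. ]
 [ 1.2  5.8 -0. ]
 [-0.3  6.5 -0. ]
 [-2.1  6.6 -0. ]
 [-3.9  6.2 -0. ]
 [-5.6  5.2 -0. ]
 [-7.   3.7 -0. ]
 [-3.   2.6 -0. ]]
```

Call:
{"name": "drive_tool", "arguments": {
  "deltas": [
    {"x":0.0014,"y":0.0059,"z":-0.001,"rx":0,"ry":0,"rz":0},
    {"x":0.0035,"y":0.0054,"z":0,"rx":0,"ry":0,"rz":0},
    {"x":0.0024,"y":0.0053,"z":0,"rx":0,"ry":0,"rz":0},
    {"x":0.0055,"y":0.0037,"z":0,"rx":0,"ry":0,"rz":0},
    {"x":0.0028,"y":0.005,"z":0,"rx":0,"ry":0,"rz":0},
    {"x":0.0012,"y":0.0058,"z":0,"rx":0,"ry":0,"rz":0},
    {"x":-0.0003,"y":0.0065,"z":0,"rx":0,"ry":0,"rz":0},
    {"x":-0.0021,"y":0.0066,"z":0,"rx":0,"ry":0,"rz":0},
    {"x":-0.0039,"y":0.0062,"z":0,"rx":0,"ry":0,"rz":0},
    {"x":-0.0056,"y":0.0052,"z":0,"rx":0,"ry":0,"rz":0},
    {"x":-0.007,"y":0.0037,"z":0,"rx":0,"ry":0,"rz":0},
    {"x":-0.003,"y":0.0026,"z":0,"rx":0,"ry":0,"rz":0}
  ]
}}

```text
clock: 7.45
ee_pos: [0.5607, -0.0367, 0.104]
eef_rot: [[-0.999, -0.035, -0.001], [-0.035, 0.999, 0.0], [0.001, 0.0, -1.0]]
ft_force: [-2.0, -0.3, 0.9]
finger_gap: 0.0002
finger_force: 0.6
```

Call:
{"name": "drive_tool", "arguments": {
  "deltas": [
    {"x":0.003,"y":0,"z":0,"rx":0,"ry":0,"rz":0},
    {"x":0.005,"y":0.005,"z":-0.025,"rx":0,"ry":0,"rz":0},
    {"x":0.01,"y":0.015,"z":-0.03,"rx":0,"ry":0,"rz":0},
    {"x":0.01,"y":0.015,"z":-0.02,"rx":0,"ry":0,"rz":0},
    {"x":0,"y":0,"z":0,"rx":0,"ry":0,"rz":0},
    {"x":0,"y":0,"z":0,"rx":0,"ry":0,"rz":0}
  ]
}}

```text
clock: 8.05
ee_pos: [0.5311, -0.0032, 0.1796]
eef_rot: [[-0.999, -0.036, 0.002], [-0.036, 0.999, -0.0], [-0.002, -0.0, -1.0]]
ft_force: [1.0, 0.3, 0.1]
finger_gap: 0.0002
finger_force: 0.0
```

```bash
cat > look.py <<'E'
from h import *
def look(tag):
    print(cur())
    img,X=pts("wrist"); np.savez(tag+".npz",img=img,X=X); S=w2sh(X); Z=S[...,2]
    hsv=cv2.cvtColor(img,cv2.COLOR_BGR2HSV)
    b=(np.hypot(S[...,0],S[...,1])<.045)&(hsv[...,0]>10)&(hsv[...,0]<32)&(hsv[...,1]>80)&(Z>.09)&(Z<.13)
    t=S[b]; t=t[(t[:,2]>t[:,2].max()-.012)]
    r=np.hypot(t[:,0],t[:,1]); f=t[r>.015]
    print(len(t),t.min(0).round(4),t.max(0).round(4)); a=np.degrees(np.arctan2(f[:,1],f[:,0]))%360
    print("wing angle (deg):",[(round(float(np.median(a[abs((a-c+180)%360-180)<30])),1),int((abs((a-c+180)%360-180)<30).sum())) for c in range(0,360,30) if (abs((a-c+180)%360-180)<30).sum()>8])
    c=cv2.resize(img[200:330,130:300],None,fx=4,fy=4); cv2.imwrite(f"pics/{tag}.png",c)
E
python3 -c "
from look import *
look('s1')"
```

```text
[-0.03868757  0.06315072  0.1795782 ]
780 [-0.0087 -0.03    0.1056] [0.0067 0.0286 0.1176]
wing angle (deg): [(84.6, 163), (87.8, 228), (91.4, 65), (254.3, 245), (254.3, 245)]
```

View pics/s1.png

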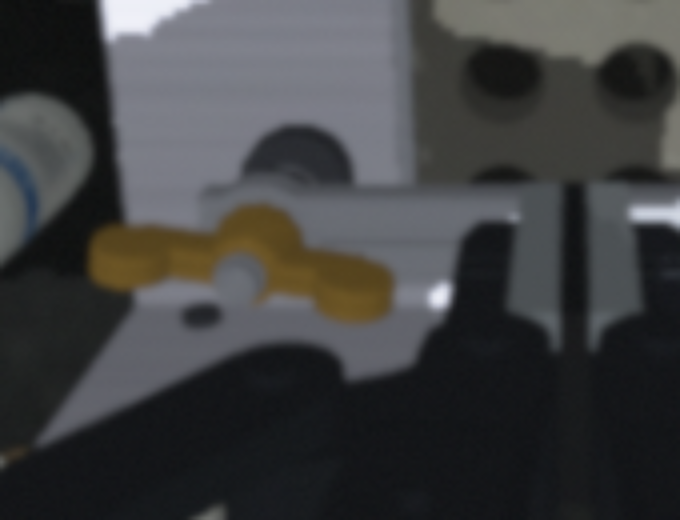

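The picture confirms it: the right wing is at (130, 255) and the left wing at (355, 290), so they point at about 260°/80° as planned. Now stroke 2.

Call:
{"name": "drive_tool", "arguments": {
  "deltas": [
    {"x":-0.019,"y":-0.03,"z":0,"rx":0,"ry":0,"rz":0},
    {"x":-0.019,"y":-0.03,"z":0,"rx":0,"ry":0,"rz":0},
    {"x":-0.019,"y":-0.031,"z":0,"rx":0,"ry":0,"rz":0},
    {"x":0,"y":0,"z":0.02,"rx":0,"ry":0,"rz":0},
    {"x":0,"y":0,"z":0.025,"rx":0,"ry":0,"rz":0},
    {"x":0,"y":0,"z":0.02,"rx":0,"ry":0,"rz":0},
    {"x":0,"y":0,"z":0.012,"rx":0,"ry":0,"rz":0},
    {"x":0,"y":0,"z":0,"rx":0,"ry":0,"rz":0},
    {"x":0,"y":0,"z":0,"rx":0,"ry":0,"rz":0}
  ]
}}

```text
clock: 9.0
ee_pos: [0.591, -0.0924, 0.1022]
eef_rot: [[-0.999, -0.035, -0.0], [-0.035, 0.999, 0.0], [0.0, 0.0, -1.0]]
ft_force: [0.4, -0.8, 0.7]
finger_gap: 0.0001
finger_force: 0.0
```

Run:
```python
from h import *
print(cur(),readout.sense()["ft_force"]); rows([fp(d,-.0005,.102) for d in np.linspace(260,80,19)])
```

```text
[ 0.01804683 -0.02803106  0.10220955] [ 0.41834817 -0.77223513  0.69271979]
[[ 6.5 -0.4  0.2]
 [ 3.3 -2.2 -0. ]
 [ 4.2 -1.7 -0. ]
 [ 4.9 -0.8 -0. ]
 [ 5.5  0.3 -0. ]
 [ 5.7  1.7 -0. ]
 [ 5.5  3.2 -0. ]
 [ 3.7  4.8 -0. ]
 [ 1.4  5.7 -0. ]
 [ 5.3  2.9 -0. ]
 [ 3.6  4.3 -0. ]
 [ 1.6  5.  -0. ]
 [ 0.5  5.7 -0. ]
 [-0.9  6.1 -0. ]
 [-2.5  6.  -0. ]
 [-4.   5.5 -0. ]
 [-5.5  4.6 -0. ]
 [-6.6  3.2 -0. ]
 [-2.4  2.4 -0. ]]
```

Call:
{"name": "drive_tool", "arguments": {
  "deltas": [
    {"x":0.0065,"y":-0.0004,"z":0,"rx":0,"ry":0,"rz":0},
    {"x":0.0033,"y":-0.0022,"z":0,"rx":0,"ry":0,"rz":0},
    {"x":0.0042,"y":-0.0017,"z":0,"rx":0,"ry":0,"rz":0},
    {"x":0.0049,"y":-0.0008,"z":0,"rx":0,"ry":0,"rz":0},
    {"x":0.0055,"y":0.0003,"z":0,"rx":0,"ry":0,"rz":0},
    {"x":0.0057,"y":0.0017,"z":0,"rx":0,"ry":0,"rz":0},
    {"x":0.0055,"y":0.0032,"z":0,"rx":0,"ry":0,"rz":0},
    {"x":0.0037,"y":0.0048,"z":0,"rx":0,"ry":0,"rz":0},
    {"x":0.0014,"y":0.0057,"z":0,"rx":0,"ry":0,"rz":0},
    {"x":0.0053,"y":0.0029,"z":0,"rx":0,"ry":0,"rz":0}
  ]
}}

```text
clock: 10.0
ee_pos: [0.5444, -0.0797, 0.1021]
eef_rot: [[-0.999, -0.035, -0.0], [-0.035, 0.999, -0.0], [0.0, -0.0, -1.0]]
ft_force: [0.5, -1.6, 0.4]
finger_gap: -0.0001
finger_force: 0.6
```

Call:
{"name": "drive_tool", "arguments": {
  "deltas": [
    {"x":0.0036,"y":0.0043,"z":0,"rx":0,"ry":0,"rz":0},
    {"x":0.0016,"y":0.005,"z":0,"rx":0,"ry":0,"rz":0},
    {"x":0.0005,"y":0.0057,"z":0,"rx":0,"ry":0,"rz":0},
    {"x":-0.0009,"y":0.0061,"z":0,"rx":0,"ry":0,"rz":0},
    {"x":-0.0025,"y":0.006,"z":0,"rx":0,"ry":0,"rz":0},
    {"x":-0.004,"y":0.0055,"z":0,"rx":0,"ry":0,"rz":0},
    {"x":-0.0055,"y":0.0046,"z":0,"rx":0,"ry":0,"rz":0},
    {"x":-0.0066,"y":0.0032,"z":0,"rx":0,"ry":0,"rz":0},
    {"x":-0.0024,"y":0.0024,"z":0,"rx":0,"ry":0,"rz":0},
    {"x":0,"y":0,"z":0,"rx":0,"ry":0,"rz":0}
  ]
}}

```text
clock: 11.0
ee_pos: [0.5598, -0.0365, 0.1021]
eef_rot: [[-0.999, -0.035, -0.0], [-0.035, 0.999, 0.0], [-0.0, 0.0, -1.0]]
ft_force: [-0.3, 0.0, -0.2]
finger_gap: -0.0002
finger_force: 0.0
```

Call:
{"name": "drive_tool", "arguments": {
  "deltas": [
    {"x":0.003,"y":0,"z":0,"rx":0,"ry":0,"rz":0},
    {"x":0.005,"y":0.005,"z":-0.025,"rx":0,"ry":0,"rz":0},
    {"x":0.01,"y":0.015,"z":-0.03,"rx":0,"ry":0,"rz":0},
    {"x":0.01,"y":0.015,"z":-0.02,"rx":0,"ry":0,"rz":0},
    {"x":0,"y":0,"z":0,"rx":0,"ry":0,"rz":0},
    {"x":0,"y":0,"z":0,"rx":0,"ry":0,"rz":0}
  ]
}}

```text
clock: 11.6
ee_pos: [0.5302, -0.0031, 0.1776]
eef_rot: [[-0.999, -0.035, 0.002], [-0.035, 0.999, -0.0], [-0.002, -0.0, -1.0]]
ft_force: [-0.8, -0.8, -0.6]
finger_gap: 0.0001
finger_force: 0.0
```

```bash
python3 -c "
from look import *
look('s2')"
```

```text
[-0.03957722  0.06335928  0.17760389]
797 [-0.0089 -0.0301  0.103 ] [0.0057 0.0287 0.115 ]
wing angle (deg): [(83.0, 117), (90.0, 232), (92.2, 115), (256.1, 249), (256.1, 251)]
```

View pics/s2.png

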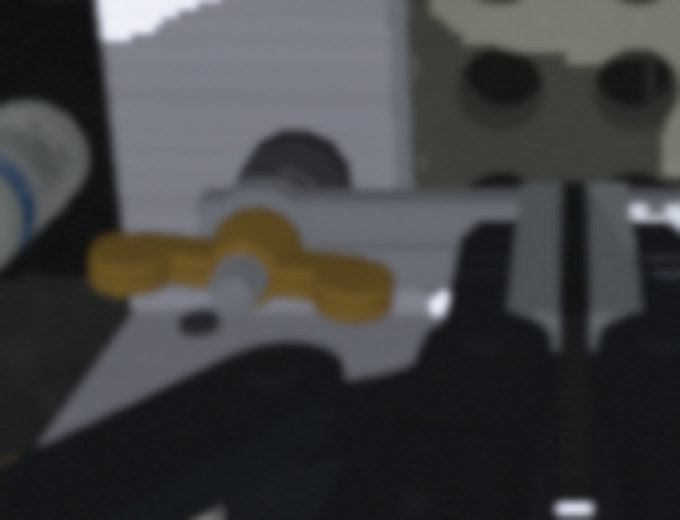

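The wings are back at about 260°/80° after a half turn, and the nut is lower. Stroke 3 goes to the hard stop at 114.6°.

Call:
{"name": "drive_tool", "arguments": {
  "deltas": [
    {"x":-0.019,"y":-0.03,"z":0,"rx":0,"ry":0,"rz":0},
    {"x":-0.019,"y":-0.03,"z":0,"rx":0,"ry":0,"rz":0},
    {"x":-0.0195,"y":-0.0312,"z":0,"rx":0,"ry":0,"rz":0},
    {"x":0,"y":0,"z":0.02,"rx":0,"ry":0,"rz":0},
    {"x":0,"y":0,"z":0.025,"rx":0,"ry":0,"rz":0},
    {"x":0,"y":0,"z":0.02,"rx":0,"ry":0,"rz":0},
    {"x":0,"y":0,"z":0.012,"rx":0,"ry":0,"rz":0},
    {"x":0,"y":0,"z":0,"rx":0,"ry":0,"rz":0},
    {"x":0,"y":0,"z":0,"rx":0,"ry":0,"rz":0}
  ]
}}

```text
clock: 12.55
ee_pos: [0.5907, -0.0923, 0.1002]
eef_rot: [[-0.999, -0.035, -0.0], [-0.035, 0.999, 0.0], [0.0, 0.0, -1.0]]
ft_force: [0.1, 0.2, 0.3]
finger_gap: 0.0002
finger_force: 0.0
```

Call:
{"name": "drive_tool", "arguments": {
  "deltas": [
    {"x":0.0065,"y":-0.0004,"z":0,"rx":0,"ry":0,"rz":0},
    {"x":0.0033,"y":-0.0022,"z":0,"rx":0,"ry":0,"rz":0},
    {"x":0.0042,"y":-0.0017,"z":0,"rx":0,"ry":0,"rz":0},
    {"x":0.0049,"y":-0.0008,"z":0,"rx":0,"ry":0,"rz":0},
    {"x":0.0055,"y":0.0003,"z":0,"rx":0,"ry":0,"rz":0},
    {"x":0.0057,"y":0.0017,"z":0,"rx":0,"ry":0,"rz":0},
    {"x":0.0055,"y":0.0032,"z":0,"rx":0,"ry":0,"rz":0},
    {"x":0.0037,"y":0.0048,"z":0,"rx":0,"ry":0,"rz":0},
    {"x":0.0014,"y":0.0057,"z":0,"rx":0,"ry":0,"rz":0},
    {"x":0.0053,"y":0.0029,"z":0,"rx":0,"ry":0,"rz":0}
  ]
}}

```text
clock: 13.55
ee_pos: [0.5441, -0.0796, 0.1001]
eef_rot: [[-0.999, -0.035, -0.0], [-0.035, 0.999, -0.0], [0.0, -0.0, -1.0]]
ft_force: [1.2, -1.6, -0.4]
finger_gap: 0.0001
finger_force: 0.6
```

Call:
{"name": "drive_tool", "arguments": {
  "deltas": [
    {"x":0.0036,"y":0.0043,"z":0,"rx":0,"ry":0,"rz":0},
    {"x":0.0016,"y":0.005,"z":0,"rx":0,"ry":0,"rz":0},
    {"x":0.0005,"y":0.0057,"z":0,"rx":0,"ry":0,"rz":0},
    {"x":-0.0009,"y":0.0061,"z":0,"rx":0,"ry":0,"rz":0},
    {"x":0,"y":0,"z":0,"rx":0,"ry":0,"rz":0}
  ]
}}

```text
clock: 14.05
ee_pos: [0.5388, -0.0583, 0.1002]
eef_rot: [[-0.999, -0.036, -0.0], [-0.036, 0.999, 0.001], [0.0, 0.001, -1.0]]
ft_force: [-0.3, -0.3, 0.1]
finger_gap: 0.0001
finger_force: 0.0
```

Run:
```python
from h import *
print(cur(),readout.sense()["ft_force"]); rows([fp(d,-.0005,.100) for d in (125,120,115,110)])
```

```text
[-0.03290996  0.00786186  0.10024172] [-0.34585049 -0.27021565  0.12452789]
[[-1.3  1.8  0.2]
 [-1.4  3.  -0. ]
 [-1.8  2.9 -0. ]
 [-2.2  2.7 -0. ]]
```

Call:
{"name": "drive_tool", "arguments": {
  "deltas": [
    {"x":-0.0013,"y":0.0018,"z":0,"rx":0,"ry":0,"rz":0},
    {"x":-0.0014,"y":0.003,"z":0,"rx":0,"ry":0,"rz":0},
    {"x":-0.001,"y":0.0016,"z":0,"rx":0,"ry":0,"rz":0},
    {"x":-0.0008,"y":0.0013,"z":0,"rx":0,"ry":0,"rz":0},
    {"x":0,"y":0,"z":0,"rx":0,"ry":0,"rz":0}
  ]
}}

```text
clock: 14.55
ee_pos: [0.5431, -0.0513, 0.1002]
eef_rot: [[-0.999, -0.035, -0.0], [-0.035, 0.999, 0.0], [0.0, 0.0, -1.0]]
ft_force: [0.2, -0.3, -0.2]
finger_gap: 0.0002
finger_force: 0.2
```

Call:
{"name": "drive_tool", "arguments": {
  "deltas": [
    {"x":-0.0008,"y":0.0007,"z":0,"rx":0,"ry":0,"rz":0},
    {"x":-0.0008,"y":0.0007,"z":0,"rx":0,"ry":0,"rz":0},
    {"x":0,"y":0,"z":0,"rx":0,"ry":0,"rz":0}
  ]
}}

```text
clock: 14.85
ee_pos: [0.5446, -0.0499, 0.1002]
eef_rot: [[-0.999, -0.035, -0.0], [-0.035, 0.999, 0.0], [0.0, 0.0, -1.0]]
ft_force: [-0.2, -1.1, -0.0]
finger_gap: 0.0003
finger_force: 0.3
```

Not at the stop yet, so I'll continue in small steps.

Call:
{"name": "drive_tool", "arguments": {
  "deltas": [
    {"x":-0.001,"y":0.001,"z":0,"rx":0,"ry":0,"rz":0},
    {"x":-0.001,"y":0.001,"z":0,"rx":0,"ry":0,"rz":0},
    {"x":0,"y":0,"z":0,"rx":0,"ry":0,"rz":0}
  ]
}}

```text
clock: 15.15
ee_pos: [0.5461, -0.0484, 0.1002]
eef_rot: [[-0.999, -0.035, -0.001], [-0.035, 0.999, -0.001], [0.001, -0.001, -1.0]]
ft_force: [-2.7, -4.7, -0.1]
finger_gap: 0.0
finger_force: 2.1
```

Call:
{"name": "drive_tool", "arguments": {
  "deltas": [
    {"x":-0.001,"y":0.0005,"z":0,"rx":0,"ry":0,"rz":0},
    {"x":-0.001,"y":0.0005,"z":0,"rx":0,"ry":0,"rz":0},
    {"x":0,"y":0,"z":0,"rx":0,"ry":0,"rz":0}
  ]
}}

```text
clock: 15.45
ee_pos: [0.5467, -0.0481, 0.1]
eef_rot: [[-0.999, -0.034, -0.005], [-0.034, 0.999, -0.002], [0.005, -0.002, -1.0]]
ft_force: [-8.1, -6.4, 1.6]
finger_gap: 0.0003
finger_force: 5.4
```

The force has reached about 10 N against the hard stop. I'll back off, lift and check.

Call:
{"name": "drive_tool", "arguments": {
  "deltas": [
    {"x":0,"y":0,"z":0,"rx":0,"ry":0,"rz":0},
    {"x":0,"y":0,"z":0,"rx":0,"ry":0,"rz":0},
    {"x":0.005,"y":-0.003,"z":0,"rx":0,"ry":0,"rz":0},
    {"x":0.01,"y":0,"z":0,"rx":0,"ry":0,"rz":0},
    {"x":0,"y":0.01,"z":-0.03,"rx":0,"ry":0,"rz":0},
    {"x":0,"y":0.025,"z":-0.03,"rx":0,"ry":0,"rz":0},
    {"x":0,"y":0.015,"z":-0.02,"rx":0,"ry":0,"rz":0},
    {"x":0,"y":0,"z":0,"rx":0,"ry":0,"rz":0},
    {"x":0,"y":0,"z":0,"rx":0,"ry":0,"rz":0}
  ]
}}

```text
clock: 16.35
ee_pos: [0.5318, -0.0001, 0.1803]
eef_rot: [[-0.999, -0.036, 0.001], [-0.036, 0.999, 0.0], [-0.001, 0.0, -1.0]]
ft_force: [0.7, -0.2, -1.1]
finger_gap: 0.0001
finger_force: 0.0
```

```bash
python3 -c "
from look import *
look('s3')
S=w2sh(np.load('s3.npz')['X']); Z=S[...,2]
q=S[(S[...,1]>.03)&(S[...,1]<.11)&(abs(S[...,0])<.03)&(Z>.084)&(Z<.097)]
print(np.median(q[:,2]))
for y in np.arange(.035,.1,.01):
    r=q[abs(q[:,1]-y)<.004]; print(y.round(3),np.percentile(r[:,0],[3,97]).round(4) if len(r)>5 else None)
rk=S[(abs(Z-.077)<.005)&(S[...,1]>.0)&(S[...,0]<-.035)&(S[...,0]>-.1)]; print('rack y min',np.percentile(rk[:,1],1))
"
```

```text
[-0.03793117  0.06630111  0.1803106 ]
666 [-0.0156 -0.0285  0.1019] [0.0135 0.0268 0.1139]
wing angle (deg): [(114.7, 109), (119.8, 207), (123.9, 98), (287.8, 190), (288.2, 202), (300.9, 12)]
0.0901961666634464
0.035 [-0.0104  0.0087]
0.045 [-0.0104  0.0059]
0.055 [-0.0104 -0.0032]
0.065 [-0.0106 -0.0097]
0.075 [-0.0107 -0.0097]
0.085 [-0.0105 -0.0037]
0.095 [-0.0103  0.0085]
rack y min 0.0310353797894415
```

View pics/s3.png

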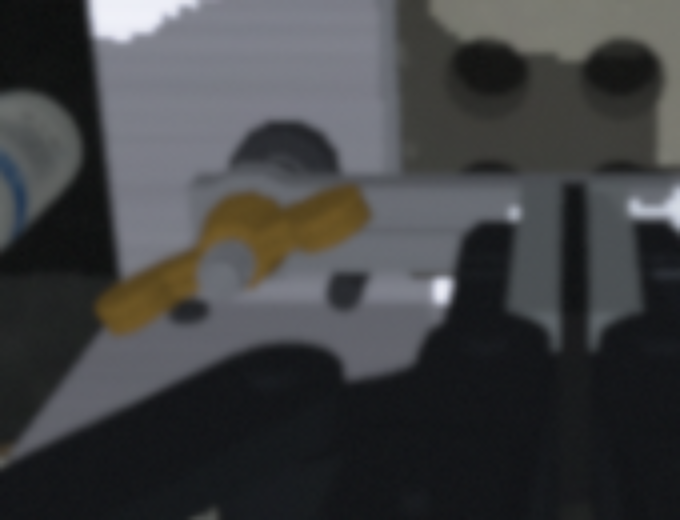

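The wings lie at about 115°/295° (crop (110, 310) to (360, 210)), which is the fully-down angle. The strap lies along y, and its top has sunk to about 90 mm.

```bash
python3 -c "
from h import *
print(ctrl.hand_in())"
```

```text
the job is handed in; nothing more can be done
None
```

The job is handed in at about 16.4 s of the 64 s allowed: the strap is at its stop over the rack, and the wing nut met its hard stop after three push strokes; the hand-in returned no verdict.

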